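Strike the touchmark on a copper handle blank in the bench marking press

TASK

Get the maker's mark struck on the copper handle blank. Swing the marking press's work rest out until it clicks home in line with the throat, then lay the blank flat across the anvil and the rest with its square end butted against the end stop, centred under the die, and let go of it; then press the plunger knob down fully to its stop and let it spring back up. Leave the struck blank lying in place and the bowl, mug and hammer undisturbed.

Things in the scene. Friction and masses are not known exactly. Their poses are not given: they have to be found in the camera images.
- press: Grey cast-iron C-frame marking press, fixed to the bench. Origin on the bench top under the plunger axis; z up, column on its +y side, throat open to -y; yaw varies. Base 100 (x) by 150 (y -40 to 110), 22 mm high. Column 44 wide (x), y 48 to 100, 150 high. Head: barrel of radius 21 over the anvil, from 98 to 155 mm. Die (12 mm across) hangs 22 mm over the anvil when up.
- anvil_mark (a point): Point on the flat top of the steel anvil block (50 by 50 mm, top 55 mm above the bench) on the plunger axis, straight under the die; it has the press's own axes.
- stop_face (a point): Foot of the end stop's flat face, on the anvil top. The end stop is a steel plate on the column side of the anvil, 24 wide (x), 8 thick, 12 mm high; its face looks to the press's -y, 15 mm to +y of the plunger axis.
- plunger (a joint): Spring plunger of the press, in m: 0 = up (at rest), 0.016 = pressed down to its stop. The spring pushes back with about 3 N at the top to 10 N at the stop and returns the plunger when it is let go.
- knob_top (a point): Centre of the flat top of the black mushroom palm knob on the plunger (knob radius 25 mm, flat part radius 17 mm, spring coil below it); 205 mm above the bench when up, moves down with the plunger.
- rest (a joint): Swinging work rest, rad: 0 = folded (arm points to the press's +x), 1.571 = fully out (arm points to the press's -y, below the throat line); clockwise from above as it opens. Light friction (0.05 N m); from 1.03 a spring-ball detent resists (up to 0.3 N m), past about 1.47 it pulls the arm home to its stop at 1.571 and keeps it there. Starts between 0 and 0.4.
- rest_hinge (a point): The rest's upright pivot axis, on the press's centre line 58 mm to -y of the plunger axis, at the top of the hub (28 mm above the bench; hub radius 18).
- rest_top (a point): Top centre of the white roller on the end of the rest's arm, 100 mm from the pivot, 54.5 mm above the bench. Roller 15 mm thick, 36 long, square across the arm (end faces 18 mm either side, facing the way it swings), on a 13 mm post; arm 16 wide, top at 25.5 mm. The point's x points outward along the arm. It may be pushed by roller end, post or arm.
- blank: Copper pan-handle blank, loose, flat on the bench: bar 200 long, 22 wide, 6 mm thick, about 0.22 kg. Origin: centre of its underside, also its balance point. x runs along it to the square end (x = +100); the other end is rounded with a dark 8 mm hanging hole. y across, z up. Without the rest it tips off the anvil.
- blank_end (a point): Middle of the lower edge of the blank's square end (origin of the blank + 100 mm along its x).
- bowl: Bystander: copper bowl, 120 mm across, 45 mm high, origin under its centre. Leave it.
- mug: Bystander: white ceramic mug, 80 mm across, 90 mm high, origin under its centre. Leave it.
- hammer: Bystander: hammer lying on the bench, about 260 mm long along its x, 26 mm high, origin near the middle of the handle. Leave it.
There are look-alikes about, which are no part of the job. Of the things that look like the blank, take the one that is nearest to the robot's base at the start.

How it is judged:
By the outcome, as a careful person would: the job done as asked, in the order asked, and still so for the second after the job is handed in, with the robot touching nothing.
It also fails if it takes over 72 s, if anything falls off the work surface, if the arm or the gripper's body presses on something with over 40 N, if the wrist force passes 120 N, or if a joint passes its speed limit or range.

ROBOT

A 6-joint arm with a two-finger parallel gripper is mounted at the origin on the work surface. World frame = base frame: x ahead of the robot, y to its left, z up, the work surface at z = 0. Lengths are in mm, angles in rad, forces in N, time in s.
With the tool pointing down it reaches from about 275 to 1000 mm from the base axis. Payload 8.4 kg.
Tool frame: the origin (TCP) lies at the very end of the fingers, on their centre line; the grasp point (between the pads) lies 19 mm behind it; z points along the fingers, y is the line along which they close (so a half turn about z gives the same grasp; the last joint's range is limited). The gripper opens to 85 mm and grips with 20 to 120 N. Pads are 22 mm wide; open, the fingers measure 114 mm over their backs; the gripper's body (76 mm by 85 mm) begins 54 mm behind the grasp point. The pads swing forward as they close: fully open they stand 13 mm farther back than shut.
Start: joints at [-1.226, 0.353, 1.633, -0, 1.155, -0.002], TCP at [212.43, -587.794, 231.281] pointing down, gripper open.
Joint ranges: [-2.63, 2.63], [-0.92, 2.1], [0.06, 2.66], [-1.3, 4.44], [0, 2.69], [-3.02, 3.02]. Speed limits (rad/s): [2.22, 2.22, 2.79, 3.14, 3.14, 3.14].

INTERFACE

Orientations are given as [roll, pitch, yaw] about the fixed x, y, z axes, in that order (R = Rz(yaw) Ry(pitch) Rx(roll)).
In Python, from rig import telemetry, imaging, r gives the robot as it stands. The module is installed in compiled form; this text tells all that it offers.
- The arm moves only by the tool step_arm, never from a script. Its argument "moves" is a list of rows, each a list of 3 entries, a list of its own where there are three numbers: the turn, a rotation vector about the tool's x, y, z scaled (see below), then the shift along the tool's x, y, z scaled (see below), then the opening, from -1 (shut) to 1 (fully open). A call has 1 to 8 rows; each row is the pose to reach, as a shift and turn from the pose commanded when the call began, along the tool's axes at that moment; what a row does not reach only later rows make up. The controller multiplies each number of a shift by 200 mm and each number of a turn by 45 degrees. A row lasts 1/10 s, in which the tool goes at most 50 mm and 8.59 degrees, less where a joint would pass 70% of its speed; a pose out of reach is approached as far as the arm can. A call with a number of a shift or a turn outside -1 to 1 is refused whole. A call with a gripper value outside its range is refused whole. The fingers move at their own pace and stop on an object; "squeeze" is the grip in N (left out, the last holds). Time passes only in rows, so rows that repeat a pose let the fingers close. It gives the time, the measured TCP pose, the force, the opening and the grip force at its end, in the units of the state.
- telemetry.sense(): the state, without advancing time (a new reading comes with each control period).
- imaging.grab_frame(name): name is "side" or "top"; returns the picture (384x512x3 uint8, red, green, blue); there is no depth.
- imaging.calibration(name): a dict with "fx", "fy", "cx", "cy" (pixels), "dist_coeffs" ([k1, k2, p1, p2, k3] as OpenCV has them; the pictures are not rectified), "cam_to_world" (4x4, takes a point from camera to world coordinates). Camera axes: x right, y up, looking along -z (the intrinsics and any distortion apply to the point x, -y, -z); pixel columns grow to the right and rows downward; lengths in mm; the calibration is good to about 2 mm. A picture is of the moment at which its call begins. calibration takes no time and is no camera call.
- r.sign_off(): hands the job in; it is judged then, once.
Trained networks look in the newest picture that a camera, given by its name, has taken for a name from the list of things; names that differ only in an ending like _2 or _b are one class to them, and where a whole thing is asked for, a point or a joint stands for the part that bears it (a point fixed in the world has none). Each returns a list of dicts, best first, with "conf" (0 to 1); they miss things now and then, are a little off and sometimes report something else, mostly with a low value. They report only what shows in the picture. A call takes as long as a camera call. They do not tell look-alikes from the thing itself.
- imaging.recognise(camera, name): "extent" ([left, top, width, height] in pixels, round what is visible of it).
- imaging.mark_of(camera, name): "xy" ([column, row] in pixels: a listed point, or the origin of a listed thing).
The state is a dict: "clock": time; "qpos": joint angles; "qvel": joint speeds; "joint_efforts": joint torques, N m; "eef_pos": TCP position; "tcp_rot": TCP orientation; "contact_force": force on the tool from outside, world axes, zero at the start; "wrist_torque": the same for the moment, N m; "opening": opening from 0.0 (shut) to 1.0 (fully open); "grasp_force": force on a finger pad.
Only numpy, scipy, OpenCV 4.12 (cv2) and the standard library are available. Lean on these libraries where they do the work, as an engineer would, in place of code of your own. Each camera call takes 0.05 s, during which the arm holds its last target. There are 200 camera calls.

## Working session

There is one attempt and no reset: what is moved stays moved. The work goes in short steps, Python scripts to look and compute and a tool call to move; the robot and the scene stay as the last step left them, time stands still between calls to the robot, and variables do not carry over. Pictures are saved under pics/ and viewed, at most 13 in all, crops included, and the job is handed in when it is done.

Besides the shell and the picture viewer there is one more tool, called as name(argument=value, ...) on one line, values as JSON. step_arm: Moves the arm, as the interface text tells. Its arguments: {"type":"object","properties":{"moves":{"type":"array"},"squeeze":{"type":"number"}},"required":["moves"]}

```bash
mkdir -p pics
cat > h.py <<'E'
import numpy as np, cv2
from rig import telemetry, imaging, r
from scipy.spatial.transform import Rotation as R
def K(n):
    c=imaging.calibration(n); return c,np.array([[c['fx'],0,c['cx']],[0,c['fy'],c['cy']],[0,0,1.]]),np.array(c['dist_coeffs']),np.array(c['cam_to_world'])
def ray(n,xy):
    c,k,d,T=K(n); p=cv2.undistortPoints(np.array([[xy]],float),k,d)[0,0]
    return T[:3,3],T[:3,:3]@np.array([p[0],-p[1],-1])
def at_z(n,xy,z):
    o,v=ray(n,xy); return o+v*(z-o[2])/v[2]
def proj(n,P):
    c,k,d,T=K(n); P=np.atleast_2d(P); q=(P-T[:3,3])@T[:3,:3]; q=q*[1,-1,-1]
    return cv2.projectPoints(q,np.zeros(3),np.zeros(3),k,d)[0][:,0]
def save(n,f,crop=None,s=1):
    im=imaging.grab_frame(n)[:,:,::-1]
    if crop: x,y,w,h=crop; im=im[y:y+h,x:x+w]
    cv2.imwrite('pics/'+f,cv2.resize(im,None,fx=s,fy=s,interpolation=cv2.INTER_CUBIC))
def rel(pos,Rw):  # shift/turn in units from current measured pose
    s=telemetry.sense(); R0=R.from_euler('xyz',s['tcp_rot']) if len(s['tcp_rot'])==3 else R.from_quat(s['tcp_rot'])
    return R0.inv().apply(np.array(pos)-s['eef_pos'])/200,(R0.inv()*Rw).as_rotvec(degrees=True)/45
E
python3 - <<'E'
from h import *
np.set_printoptions(suppress=True,precision=1)
save('top','t0.png',s=1.5); save('side','s0.png',s=1.5)
Z=dict(press=0,anvil_mark=55,stop_face=55,knob_top=205,rest_hinge=28,rest_top=54.5,blank=0,blank_end=0,bowl=0,mug=0,hammer=0)
for n in Z:
  for c in('top','side'):
    for m in imaging.mark_of(c,n)[:4]: print(n,c,round(m['conf'],2),np.array(m['xy']),at_z(c,m['xy'],Z[n])[:2])
print(telemetry.sense())
for c in('top','side'): print(K(c)[3])
E
```

```text
press top 0.62 [194.2 200.2] [593.6 105.4]
press side 0.83 [222.5 267.3] [564.5 114.8]
anvil_mark top 0.63 [188.  203.4] [568.8 119. ]
anvil_mark side 0.86 [220.1 254.8] [580.5 102.6]
stop_face top 0.63 [190.1 202.4] [573.4 110.9]
stop_face top 0.28 [288.1 170. ] [ 732.  -280.5]
knob_top top 0.68 [185.  193.4] [578.6 103.3]
knob_top side 0.53 [229.8 247.1] [508.4 136. ]
knob_top side 0.5 [219.8 231.5] [571.1 103.6]
rest_hinge top 0.82 [206.7 203.9] [575.8  47.5]
rest_hinge top 0.49 [184.5 194.5] [610.1 142.5]
rest_hinge side 0.93 [230.1 249.5] [574.3  49.9]
rest_top top 0.75 [213.5 179.2] [675.5  24.5]
blank top 0.79 [225.8 156.2] [794.5 -12.8]
blank top 0.77 [293.8 229.4] [ 493.8 -317.7]
blank top 0.75 [397.4 266.6] [ 367.3 -740.7]
blank top 0.67 [344.9 229.6] [ 505. -529.]
blank side 0.75 [187.  216.6] [825.3   0.4]
blank side 0.72 [294.1 201.6] [ 495.5 -312.4]
blank side 0.63 [316.2 171.7] [ 496.1 -529.5]
blank side 0.52 [228.3 246.8] [598.5  28.9]
blank_end top 0.79 [356.9 210.8] [ 586.8 -578.7]
blank_end top 0.72 [214.1 170.8] [726.4  32.4]
blank_end top 0.69 [276.8 241.9] [ 438
[... 463 characters left out ...]
.5]
hammer side 0.63 [242.4 185.4] [ 732.5 -270.6]
{'clock': 1.2, 'qpos': array([-1.2,  0.4,  1.6,  0. ,  1.2, -0. ]), 'qvel': array([ 0.,  0., -0., -0.,  0.,  0.]), 'joint_efforts': array([  0. , -60.5, -34.2,   0. ,   0. ,   0. ]), 'eef_pos': array([ 212.5, -587.8,  231.3]), 'tcp_rot': array([-3.1, -0. ,  0.3]), 'contact_force': array([ 0.5, -0.1, -0.8]), 'wrist_torque': array([-0.,  0., -0.]), 'grasp_force': 0.0, 'opening': 0.9988710899321873}
[[   0.1    1.    -0.2  309.1]
 [  -1.     0.1   -0.  -176. ]
 [   0.     0.2    1.  1521.1]
 [   0.     0.     0.     1. ]]
[[  -0.8    0.4   -0.3   96.6]
 [  -0.5   -0.6    0.6  668.3]
 [   0.     0.7    0.7 1204.3]
 [   0.     0.     0.     1. ]]
```

View pics/t0.png

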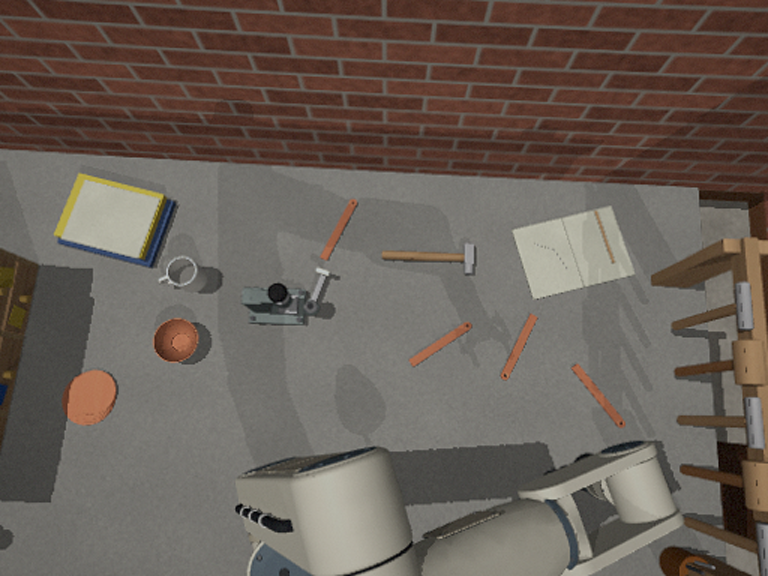

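View pics/s0.png

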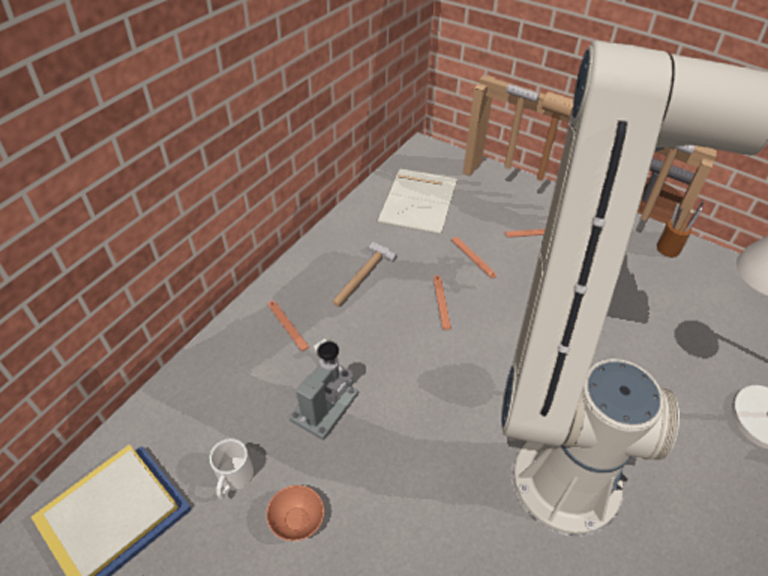

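Run:
```python
from h import *
np.set_printoptions(suppress=True,precision=2)
T=imaging.grab_frame('top'); S=imaging.grab_frame('side')
np.save('T.npy',T);np.save('S.npy',S)
def crop(im,x,y,w,h,W,H): return cv2.resize(im[y:y+h,x:x+w,::-1],(W,H),interpolation=cv2.INTER_CUBIC)
m=np.zeros((600,800,3),np.uint8)
m[:300,:400]=crop(T,155,165,80,60,400,300)      # 5x
m[:300,400:]=crop(S,185,215,80,60,400,300)
m[300:,:400]=crop(T,265,205,60,45,400,300)      # 6.67x
m[300:,400:]=crop(S,260,170,80,60,400,300)
cv2.imwrite('pics/m1.png',m)
for n,im,c0 in(('top',T,(294,229)),('side',S,(294,201))):
    f=im.astype(float); mask=((f[...,0]>1.5*f[...,2])&(f[...,0]>90)).astype(np.uint8)
    nl,lab,st,ce=cv2.connectedComponentsWithStats(mask)
    i=lab[c0[1],c0[0]]; print(n,i,st[i])
    ys,xs=np.nonzero(lab==i)
    W=np.array([at_z(n,(x,y),6)[:2] for x,y in zip(xs,ys)])
    rc=cv2.minAreaRect(W.astype(np.float32)); print(rc, W.mean(0))
    w,v=np.linalg.eigh(np.cov(W.T)); print(v[:,1],np.degrees(np.arctan2(v[1,1],v[0,1])),np.sqrt(12*w))
```

```text
top 511 [273 215  42  29 261]
((496.8320617675781, -315.9829406738281), (21.71434783935547, 201.3448944091797), 36.61819839477539) [ 495.38 -313.98]
[-0.6  0.8] 126.51652823695903 [ 22.52 197.34]
side 145 [289 184  12  36 191]
((495.9591979980469, -311.8038330078125), (22.9154052734375, 197.52239990234375), 36.714054107666016) [ 494.27 -309.62]
[-0.6  0.8] 126.6407398432323 [ 23.06 199.44]
```

View pics/m1.png

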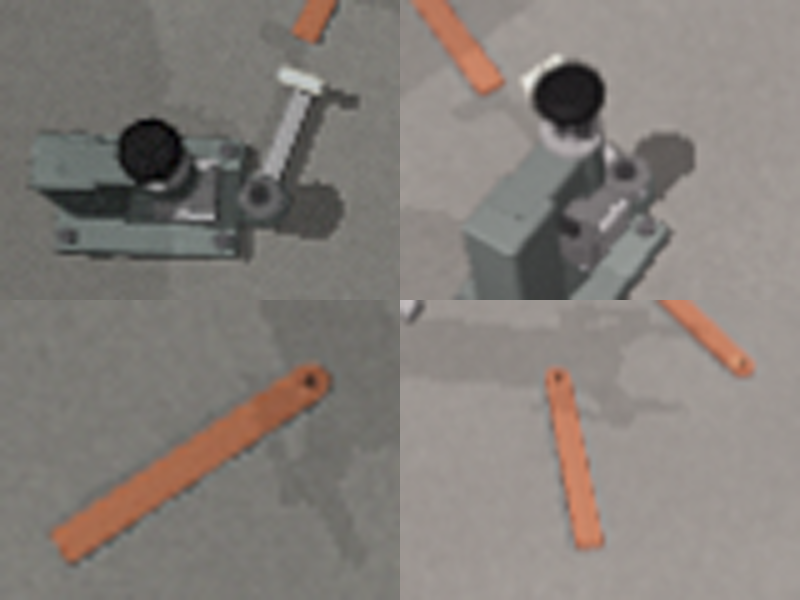

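```bash
cat > fit.py <<'E'
from h import *
from scipy.optimize import least_squares
np.set_printoptions(suppress=True,precision=2)
t=lambda x,y:(155+x/5-.5+.1,165+y/5-.5+.1)
s=lambda x,y:(185+(x-400)/5-.4,215+y/5-.4)
obs=[('top',t(33,137),(22,100,150)),('top',t(30,187),(-22,100,150)),('top',t(57,222),(-50,110,22)),('top',t(237,230),(-50,-40,22)),('top',t(242,145),(50,-40,22)),('top',t(57,253),(-50,110,0)),
('side',s(465,235),(22,100,150)),('side',s(522,263),(-22,100,150)),('side',s(668,222),(-50,-40,22)),
('top',t(150,151),(0,0,205)),('side',s(568,93),(0,0,205)),('top',t(262,195),(0,-58,28)),('side',s(626,170),(0,-58,28)),
('top',(188,203.4),(0,0,55)),('side',(220.1,254.8),(0,0,55)),('top',(206.7,203.9),(0,-58,28)),('side',(230.1,249.5),(0,-58,28)),('top',(190.1,202.4),(0,15,55))]
def W(p,P): 
    c,s_=np.cos(p[2]),np.sin(p[2]); P=np.array(P,float); return np.array([p[0]+c*P[0]-s_*P[1],p[1]+s_*P[0]+c*P[1],P[2]])
def res(p): return np.concatenate([proj(n,W(p,P))[0]-xy for n,xy,P in obs])
if __name__=='__main__':
    f=least_squares(res,[575,106,0],loss='soft_l1',x_scale=[10,10,.1]); print(f.x,np.degrees(f.x[2]),np.sqrt(np.diag(np.linalg.inv(f.jac.T@f.jac))))
    print(res(f.x).reshape(-1,2))
    T=np.load('T.npy');S=np.load('S.npy');p=f.x
    def draw(n,im,x,y):
        c=cv2.resize(im[y:y+60,x:x+80,::-1],(400,300),interpolation=cv2.INTER_CUBIC)
        def pl(L,col=(0,255,255)):
            q=np.array([proj(n,W(p,P))[0] for P in L]); q=((q-[x,y]+.5)*5*8).astype(np.int32); cv2.polylines(c,[q],True,col,1,cv2.LINE_AA,3)
        def box(x0,x1,y0,y1,z,col): pl([(x0,y0,z),(x1,y0,z),(x1,y1,z),(x0,y1,z)],col)
        box(-50,50,-40,110,22,(0,255,255));box(-50,50,-40,110,0,(0,255,0));box(-22,22,48,100,150,(255,0,255));box(-25,25,-25,25,55,(255,255,0))
        for R_,z,y0 in((25,200,0),(18,28,-58)): pl([(R_*np.cos(a),y0+R_*np.sin(a),z) for a in np.linspace(0,6.28,30)],(0,0,255))
        return c
    m=np.hstack([draw('top',T,155,165),draw('side',S,185,215)]); cv2.imwrite('pics/m2.png',m)
E
python3 fit.py
```

```text
[574.25 105.9    0.04] 2.4254688625250176 [1.23 1.2  0.02]
[[-0.25 -0.46]
 [-0.47  0.9 ]
 [-0.76  6.39]
 [-0.12  5.24]
 [-0.01 -1.51]
 [ 0.54  0.99]
 [-0.52 -1.68]
 [-0.84 -1.3 ]
 [ 0.59  0.07]
 [-0.43 -0.26]
 [ 0.41 -1.66]
 [-0.4   0.07]
 [ 0.07  0.23]
 [ 3.36 -1.14]
 [ 0.87  1.47]
 [-0.1  -0.23]
 [-0.23 -0.67]
 [-2.45 -0.19]]
```

View pics/m2.png

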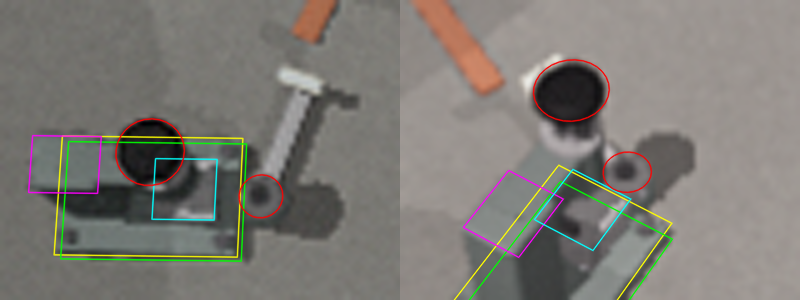

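Run:
```python
import fit; from fit import *
o=obs
o=[x for i,x in enumerate(o) if i not in(2,3,5,13,17)]+[('top',t(57,253),(-50,110,22)),('top',t(238,258),(-50,-40,22)),('top',t(64,135),(22,75,150))]
fit.obs=o
f=least_squares(res,[575,106,0],loss='soft_l1',x_scale=[10,10,.1]);print(f.x,np.degrees(f.x[2]));print(res(f.x).reshape(-1,2).T)
# with camera translation offsets (prior 2mm)
def W2(p,n,P): return W(p[:3],P)+(p[3:6] if n=='top' else p[6:9])
def res2(p): return np.concatenate([(proj(n,W2(p,n,P))[0]-xy)/.6 for n,xy,P in o]+[p[3:]/2])
g=least_squares(res2,[575,106,0]+[0]*6,loss='soft_l1',x_scale=[10,10,.1]+[2]*6);print(g.x,np.degrees(g.x[2]));print(g.fun[:-6].reshape(-1,2).T*.6, np.sqrt(np.diag(np.linalg.inv(g.jac.T@g.jac)))[:3])
for n in('top','side'):
  for m in imaging.mark_of(n,'rest_top')[:2]:
    q=at_z(n,m['xy'],54.5)[:2]; h=W(f.x,(0,-58,0))[:2]; print(n,m['conf'],m['xy'],q,np.linalg.norm(q-h),np.degrees(np.arctan2(*(q-h)[::-1])))
```

```text
[573.78 105.81   0.05] 2.8318891694496866
[[-0.3  -0.43 -0.08 -0.24 -0.49  0.69 -0.41  0.54 -0.38  0.09  0.99 -0.08
  -0.21 -0.67 -0.22  0.11]
 [-0.15  1.21 -1.47 -1.5  -1.19  0.01 -0.14 -1.61  0.09  0.22  1.51 -0.21
  -0.68  0.49 -0.31  0.29]]
[573.6  106.16   0.05   0.29  -1.19  -0.28  -0.29   1.19  -0.92] 3.012024803292341
[[-0.08 -0.18  0.1  -0.33 -0.55  0.56 -0.17  0.39 -0.17 -0.07  0.86  0.13
  -0.37 -0.41  0.03  0.32]
 [-0.07  1.29 -1.5  -0.89 -0.6   0.45 -0.14 -1.07  0.04  0.68  2.01 -0.26
  -0.22  0.57 -0.35  0.35]] [1.71 2.02 0.01]
top 0.52 [215.9, 180.6] [670.19  14.14] 99.43924888127829 -19.830430108141183
```

The four copper bars in the top picture are at (226,156), (294,229), (345,230) and (397,267). Their distances from the base are about 795, 587, 731 and 826 mm. The enlarged crop confirms the one at (294,229) is the nearest: its hole end is at (312,217), its square end at (275,242), it sits at about (496,-314) and its yaw is about 126.6°. The press is at about (574,106) with yaw 2.9°. The rest points to about -17° in world axes.

```bash
cat >> h.py <<'E'
def go(*goals):
    np.set_printoptions(suppress=True,precision=3)
    for x,y,z,yaw in goals:
        s,t=rel((x,y,z),R.from_euler('xyz',[180,0,yaw],degrees=True)); print('shift',s,'turn',t)
def st():
    s=telemetry.sense(); print(round(s['clock'],2),s['eef_pos'].round(1),np.degrees(s['tcp_rot']).round(1),s['contact_force'].round(1),round(s['opening'],3),round(s['grasp_force'],1),s['qpos'].round(2))
def arc(phi,z=34,off=29,rad=100,H=(576.6,48)):
    a=np.radians(phi);er=np.array([np.cos(a),np.sin(a)]);et=np.array([np.sin(a),-np.cos(a)])
    p=np.array(H)+rad*er-off*et; return (p[0],p[1],z,phi+90)
E
python3 -c "
from h import *
st();go((430,-250,231,60),arc(10,150))"
```

```text
1.4 [ 212.4 -587.8  231.3] [180.    0.   19.9] [0.  0.2 0.1] 0.997 0.0 [-1.23  0.35  1.63 -0.    1.16 -0.  ]
shift [ 1.597 -1.219  0.001] turn [ 0.     0.    -0.892]
shift [ 3.31  -2.428  0.406] turn [ 0.     0.    -1.781]
```

step_arm(moves=[[[0, 0, -0.15], [0.2, -0.15, 0], -1], [[0, 0, -0.3], [0.4, -0.3, 0], -1], [[0, 0, -0.45], [0.6, -0.45, 0], -1], [[0, 0, -0.6], [0.8, -0.6, 0], -1], [[0, 0, -0.75], [1, -0.75, 0], -1], [[0, 0, -0.9], [1, -1, 0], -1], [[0, 0, -0.9], [1, -1, 0], -1], [[0, 0, -0.9], [1, -1, 0], -1]], squeeze=60)

```text
clock: 2.2
eef_pos: [332.7, -331.1, 231.7]
tcp_rot: [3.141, 0.0, 1.055]
contact_force: [0.1, -0.3, 0.3]
opening: -0.003
grasp_force: 0.0
```

```bash
python3 -c "
from h import *
st();go(arc(10,231),arc(10,34))"
```

```text
2.2 [ 332.7 -331.1  231.7] [179.9   0.   60.4] [ 0.1 -0.3  0.3] -0.003 0.0 [-0.79  0.11  1.95 -0.    1.08 -0.27]
shift [2.681 0.418 0.003] turn [ 0.001  0.001 -0.879]
shift [2.681 0.417 0.988] turn [ 0.001  0.001 -0.879]
```

step_arm(moves=[[[0, 0, 0], [0.25, 0.05, 0], -1], [[0, 0, 0], [0.5, 0.1, 0], -1], [[0, 0, 0], [0.75, 0.15, 0], -1], [[0, 0, 0], [1, 0.2, 0], -1], [[0, 0, 0], [1, 0.2, 0], -1]])

```text
clock: 2.7
eef_pos: [470.3, -175.4, 231.7]
tcp_rot: [3.139, -0.002, 1.055]
contact_force: [-0.6, -0.1, -0.4]
opening: -0.002
grasp_force: 0.0
```

step_arm(moves=[[[0, 0, -0.15], [0.25, 0.05, 0], -1], [[0, 0, -0.3], [0.5, 0.1, 0], -1], [[0, 0, -0.45], [0.75, 0.15, 0], -1], [[0, 0, -0.6], [1, 0.2, 0], -1], [[0, 0, -0.75], [1, 0.2, 0], -1], [[0, 0, -0.88], [1, 0.2, 0], -1], [[0, 0, -0.88], [1, 0.2, 0], -1]])

```text
clock: 3.4
eef_pos: [600.8, -24.5, 230.9]
tcp_rot: [3.142, 0.0, 1.745]
contact_force: [0.0, 0.3, 0.3]
opening: 0.004
grasp_force: 0.0
```

```bash
python3 -c "
from h import *
st();go(arc(10,231),arc(10,34))"
```

```text
3.4 [600.8 -24.5 230.9] [180.   0. 100.] [0.  0.3 0.3] 0.004 0.0 [-0.04  0.32  1.69 -0.    1.14 -0.22]
shift [ 0.523  0.444 -0.   ] turn [ 0.  0. -0.]
shift [0.524 0.444 0.985] turn [ 0.  0. -0.]
```

step_arm(moves=[[[0, 0, 0], [0.1, 0.2, 0], -1], [[0, 0, 0], [0.25, 0.35, 0], -1], [[0, 0, 0], [0.4, 0.44, 0.1], -1], [[0, 0, 0], [0.52, 0.44, 0.3], -1], [[0, 0, 0], [0.52, 0.44, 0.5], -1], [[0, 0, 0], [0.52, 0.44, 0.7], -1], [[0, 0, 0], [0.52, 0.44, 0.9], -1], [[0, 0, 0], [0.52, 0.44, 0.985], -1]])

```text
clock: 4.2
eef_pos: [666.6, 92.5, 30.4]
tcp_rot: [-3.137, -0.0, 1.74]
contact_force: [0.5, -0.6, -0.9]
opening: 0.002
grasp_force: 0.0
```

```bash
python3 -c "
from h import *
st();go(*[arc(p) for p in (4,-2,-8,-14,-20,-26,-32,-38)])"
```

```text
4.2 [666.6  92.5  30.4] [-179.7   -0.    99.7] [ 0.5 -0.6 -0.9] 0.002 0.0 [ 0.14  0.65  1.65 -0.    0.85 -0.03]
shift [-0.049  0.031 -0.018] turn [-0.006  0.     0.127]
shift [-0.103  0.038 -0.018] turn [-0.006  0.001  0.26 ]
shift [-0.157  0.039 -0.018] turn [-0.006  0.001  0.394]
shift [-0.212  0.035 -0.018] turn [-0.006  0.001  0.527]
shift [-0.265  0.025 -0.018] turn [-0.006  0.002  0.66 ]
shift [-0.317  0.009 -0.018] turn [-0.006  0.002  0.794]
shift [-0.368 -0.012 -0.018] turn [-0.006  0.002  0.927]
shift [-0.416 -0.038 -0.018] turn [-0.006  0.003  1.06 ]
```

step_arm(moves=[[[0, 0, 0.13], [-0.05, 0.02, 0], -1], [[0, 0, 0.26], [-0.1, 0.03, 0], -1], [[0, 0, 0.39], [-0.155, 0.03, 0], -1], [[0, 0, 0.53], [-0.21, 0.025, 0], -1], [[0, 0, 0.66], [-0.265, 0.015, 0], -1], [[0, 0, 0.79], [-0.315, 0.0, 0], -1], [[0, 0, 0.92], [-0.365, -0.02, 0], -1], [[0, 0, 0.92], [-0.365, -0.02, 0], -1]])

```text
clock: 5.0
eef_pos: [678.0, 19.5, 35.3]
tcp_rot: [3.14, -0.0, 1.017]
contact_force: [0.1, 0.3, -0.4]
opening: -0.0
grasp_force: 0.0
```

```bash
python3 -c "
from h import *
st();go(*[arc(p) for p in (-32,-38,-44,-50,-56,-62,-68,-74)])
save('top','t2.png',(145,150,100,75),4)"
```

```text
5.0 [678.   19.5  35.3] [179.9  -0.   58.3] [ 0.1  0.3 -0.4] -0.0 0.0 [ 0.03  0.65  1.64 -0.    0.85  0.58]
shift [-0.003 -0.006  0.007] turn [ 0.002 -0.001  0.006]
shift [-0.056  0.007  0.007] turn [ 0.002 -0.001  0.139]
shift [-0.11   0.013  0.007] turn [ 0.002 -0.001  0.272]
shift [-0.164  0.014  0.006] turn [ 0.002 -0.001  0.406]
shift [-0.219  0.009  0.006] turn [ 0.001 -0.001  0.539]
shift [-0.272 -0.001  0.006] turn [ 0.001 -0.001  0.672]
shift [-0.324 -0.017  0.006] turn [ 0.001 -0.001  0.806]
shift [-0.374 -0.039  0.006] turn [ 0.001 -0.001  0.939]
```

View pics/t2.png

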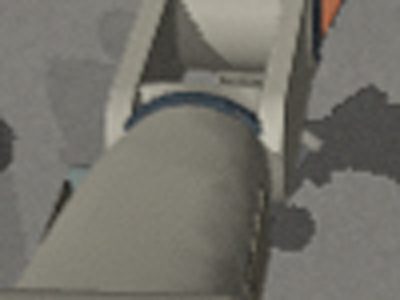

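The arm hides the press from above. The white roller shows just past it, at about (224,185), so the rest is already being pushed.

step_arm(moves=[[[0, 0, 0.14], [-0.055, 0.005, 0.0], -1], [[0, 0, 0.27], [-0.11, 0.013, 0.0], -1], [[0, 0, 0.4], [-0.165, 0.014, 0], -1], [[0, 0, 0.54], [-0.22, 0.01, 0], -1], [[0, 0, 0.67], [-0.27, 0.0, 0], -1], [[0, 0, 0.8], [-0.325, -0.017, 0], -1], [[0, 0, 0.94], [-0.375, -0.04, 0], -1], [[0, 0, 0.94], [-0.375, -0.04, 0], -1]])

```text
clock: 5.85
eef_pos: [631.0, -38.8, 34.7]
tcp_rot: [3.141, -0.0, 0.283]
contact_force: [-0.2, 0.1, -0.5]
opening: 0.003
grasp_force: 0.0
```

```bash
python3 -c "
from h import *
st();go(*[arc(p) for p in (-77,-80,-83,-85,-87,-89)])
for n in('side','top'):
  imaging.grab_frame(n)
  for m in imaging.mark_of(n,'rest_top')[:2]: print(n,m['conf'],m['xy'],at_z(n,m['xy'],54.5))"
```

```text
5.85 [631.  -38.8  34.7] [180.   -0.   16.2] [-0.2  0.1 -0.5] 0.003 0.0 [-0.06  0.6   1.75 -0.    0.8   1.22]
shift [-0.023  0.015  0.004] turn [ 0.    -0.     0.072]
shift [-0.05   0.02   0.004] turn [ 0.    -0.     0.139]
shift [-0.077  0.024  0.004] turn [ 0.    -0.     0.205]
shift [-0.095  0.026  0.004] turn [ 0.   -0.    0.25]
shift [-0.113  0.027  0.004] turn [ 0.    -0.     0.294]
shift [-0.131  0.028  0.004] turn [ 0.    -0.     0.339]
side 0.63 [239.2, 228.1] [589.948 -34.924  54.5  ]
```

step_arm(moves=[[[0, 0, 0.07], [-0.025, 0.015, 0], -1], [[0, 0, 0.14], [-0.05, 0.02, 0], -1], [[0, 0, 0.2], [-0.077, 0.024, 0], -1], [[0, 0, 0.25], [-0.095, 0.026, 0], -1], [[0, 0, 0.27], [-0.105, 0.027, 0], -1], [[0, 0, 0.27], [-0.105, 0.027, 0], -1]])

```text
clock: 6.65
eef_pos: [612.7, -49.2, 34.3]
tcp_rot: [-3.142, 0.0, 0.073]
contact_force: [0.4, 0.3, -0.1]
opening: 0.003
grasp_force: 0.0
```

```bash
python3 -c "
from h import *
st()
imaging.grab_frame('side')
for m in imaging.mark_of('side','rest_top')[:2]: print(m['conf'],m['xy'],at_z('side',m['xy'],54.5))
save('side','s2.png',(185,195,100,75),6)
go(arc(-89),arc(-91),arc(-93))"
```

```text
6.65 [612.7 -49.2  34.3] [-180.     0.     4.2] [ 0.4  0.3 -0.1] 0.003 0.0 [-0.08  0.58  1.79  0.    0.78  1.41]
0.61 [242.2, 228.3] [579.82839721 -40.38722593  54.5       ]
shift [-0.028  0.009  0.001] turn [-0.     0.     0.071]
shift [-0.046  0.013  0.001] turn [-0.     0.     0.116]
shift [-0.064  0.016  0.001] turn [-0.    0.    0.16]
```

View pics/s2.png

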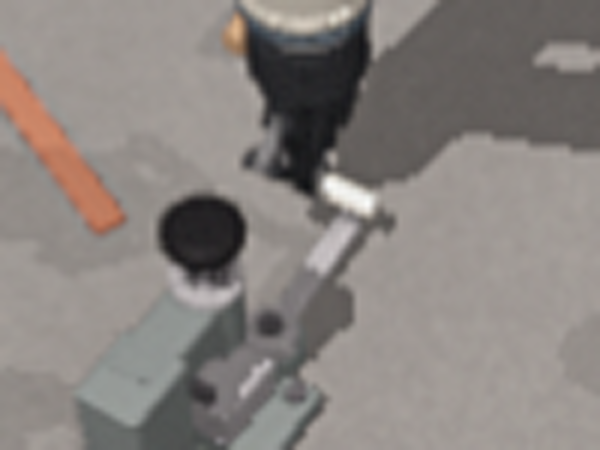

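The rest arm now lies in line with the press; the roller is at about (243,227). I'll nudge gently to feel for the stop.

step_arm(moves=[[[0, 0, 0.03], [-0.01, 0.003, 0], -1], [[0, 0, 0.03], [-0.015, 0.003, 0], -1], [[0, 0, 0.03], [-0.02, 0.003, 0], -1]])

```text
clock: 7.1
eef_pos: [608.6, -50.3, 34.3]
tcp_rot: [3.142, -0.0, 0.049]
contact_force: [0.0, -0.7, 0.1]
opening: -0.003
grasp_force: 0.4
```

step_arm(moves=[[[0, 0, 0], [-0.005, 0, 0], -1], [[0, 0, 0], [-0.01, 0, 0], -1], [[0, 0, 0], [-0.015, 0, 0], -1]])

```text
clock: 7.4
eef_pos: [607.4, -50.5, 34.6]
tcp_rot: [3.141, -0.004, 0.048]
contact_force: [7.6, 0.0, -6.7]
opening: -0.0
grasp_force: 4.4
```

step_arm(moves=[[[0, 0, 0], [0.06, 0, 0], -1], [[0, 0, 0], [0.12, 0, -0.05], -1], [[0, 0, -0.15], [0.12, 0, -0.3], -1], [[0, 0, -0.3], [0.12, 0.1, -0.55], -1], [[0, 0, -0.45], [0, 0.25, -0.7], -1], [[0, 0, -0.6], [-0.1, 0.5, -0.7], 0], [[0, 0, -0.75], [-0.2, 0.7, -0.7], 0], [[0, 0, -0.9], [-0.3, 0.9, -0.7], 0]])

```text
clock: 8.2
eef_pos: [553.8, -234.9, 174.9]
tcp_rot: [3.141, 0.0, 0.76]
contact_force: [-0.0, 0.1, 0.1]
opening: 0.491
grasp_force: 0.0
```

```bash
python3 -c "
from h import *
st();go((502,-322,175,126.6))"
```

```text
8.2 [ 553.8 -234.9  174.9] [180.    0.   43.6] [-0.   0.1  0.1] 0.491 0.0 [-0.4   0.37  1.74 -0.    1.03  0.41]
shift [-0.488  0.137 -0.   ] turn [ 0.     0.    -1.845]
```

step_arm(moves=[[[0, 0, -0.15], [-0.1, 0.05, 0], 0], [[0, 0, -0.3], [-0.25, 0.1, 0], 0], [[0, 0, -0.45], [-0.4, 0.137, 0], 0], [[0, 0, -0.6], [-0.488, 0.137, 0], 0], [[0, 0, -0.75], [-0.488, 0.137, 0], 0], [[0, 0, -0.9], [-0.488, 0.137, 0], 0], [[0, 0, -1], [-0.488, 0.137, 0], 0]])

```text
clock: 8.9
eef_pos: [502.0, -320.2, 174.3]
tcp_rot: [-3.141, -0.001, 1.545]
contact_force: [0.3, 0.5, 0.0]
opening: 0.501
grasp_force: 0.0
```

step_arm(moves=[[[0, 0, -0.18], [0, 0, 0], 0], [[0, 0, -0.36], [0, 0, 0], 0], [[0, 0, -0.54], [0, 0, 0.1], 0], [[0, 0, -0.7], [0, 0, 0.2], 0], [[0, 0, -0.83], [0, 0, 0.3], 0], [[0, 0, -0.83], [0, 0, 0.45], 0], [[0, 0, -0.83], [0, 0, 0.6], 0], [[0, 0, -0.83], [0, 0, 0.6], 0]])

```text
clock: 9.7
eef_pos: [499.8, -318.4, 50.7]
tcp_rot: [-3.139, -0.007, 2.193]
contact_force: [-1.4, -0.7, -0.2]
opening: 0.503
grasp_force: 0.0
```

```bash
python3 -c "
from h import *
st()
T=imaging.grab_frame('top');S=imaging.grab_frame('side');np.save('T.npy',T);np.save('S.npy',S)
m=np.zeros((600,800,3),np.uint8)
def crop(im,x,y,w,h,W,H): return cv2.resize(im[y:y+h,x:x+w,::-1],(W,H),interpolation=cv2.INTER_CUBIC)
m[:300,:400]=crop(T,155,165,80,60,400,300); m[:300,400:]=crop(S,185,215,80,60,400,300)
m[300:,:400]=crop(T,265,205,60,45,400,300); m[300:,400:]=crop(S,260,170,80,60,400,300)
cv2.imwrite('pics/m3.png',m)
for n in('top','side'):
  for k,z in(('rest_top',54.5),('rest_hinge',28),('knob_top',205),('anvil_mark',55),('stop_face',55)):
    for m in imaging.mark_of(n,k)[:1]: print(k,n,round(m['conf'],2),np.round(m['xy'],1),at_z(n,m['xy'],z)[:2].round(1))
  for m in imaging.mark_of(n,'blank')[:4]: print('blank',n,round(m['conf'],2),np.round(m['xy'],1),at_z(n,m['xy'],0)[:2].round(1))
go((502,-322,1.5,126.6))
"
```

```text
9.7 [ 499.8 -318.4   50.7] [-179.8   -0.4  125.6] [-1.4 -0.7 -0.2] 0.503 0.0 [-0.57  0.53  1.83  0.    0.79 -1.19]
rest_top top 0.64 [230.5 204.6] [573.5 -52.9]
rest_hinge top 0.95 [207.1 205.6] [568.8  45.2]
knob_top top 0.71 [183.2 195.2] [571.6 109.2]
anvil_mark top 0.61 [190.4 203.5] [568.9 109.3]
stop_face top 0.8 [188.9 198.8] [587.9 117.2]
blank top 0.77 [343.  230.7] [ 500.  -521.2]
blank top 0.74 [399.4 264.8] [ 374.9 -748.9]
blank top 0.47 [225.9 154.3] [803.1 -12.6]
rest_top side 0.77 [242.2 229.9] [575.6 -34.1]
rest_hinge side 0.92 [231.3 248.7] [572.5  44.6]
knob_top side 0.64 [219.1 232.2] [571.3 107.2]
anvil_mark side 0.98 [222.5 255.9] [570.5 101.6]
stop_face side 0.64 [217.9 255.9] [584.4 110.7]
blank side 0.52 [313.  173.2] [ 504.2 -512.4]
blank side 0.5 [190.3 214.1] [822.3 -17.3]
blank side 0.46 [294.1 201.3] [ 496.3 -313.9]
shift [-0.007 -0.007  0.265] turn [ 0.     0.    -0.022]
```

View pics/m3.png

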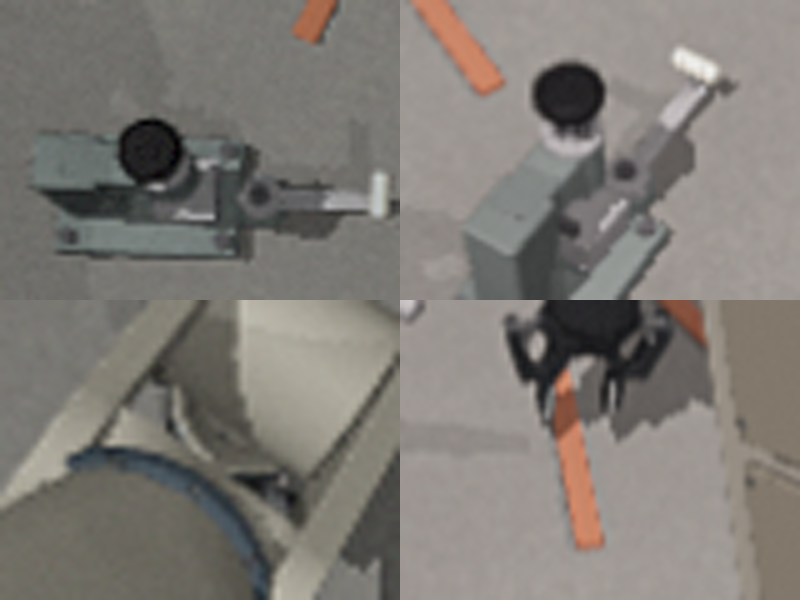

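The rest now points straight out, with the roller at about (230.6,203.6) in the top picture. The fingers straddle the chosen blank.

step_arm(moves=[[[0, 0, -0.015], [0, 0, 0.1], 0], [[0, 0, -0.015], [0, 0, 0.2], 0], [[0, 0, -0.015], [0, 0, 0.24], 0], [[0, 0, -0.015], [0, 0, 0.24], 0], [[0, 0, -0.015], [0, 0, 0.24], 0]])

```text
clock: 10.9
eef_pos: [502.4, -320.1, 6.6]
tcp_rot: [3.142, 0.0, 2.204]
contact_force: [-0.2, -0.7, 0.9]
opening: 0.497
grasp_force: 0.0
```

```bash
cat > fit2.py <<'E'
import fit; from fit import *
o=[x for i,x in enumerate(obs) if i not in(2,3,5,13,17)]+[('top',t(57,253),(-50,110,22)),('top',t(238,258),(-50,-40,22)),('top',t(64,135),(22,75,150)),
('top',t(380,195),(0,-158,54.5)),('side',s(697,64),(0,-158,54.5)),('top',(207.1,205.6),(0,-58,28)),('side',(231.3,248.7),(0,-58,28)),('side',(222.5,255.9),(0,0,55)),('top',(230.5,204.6),(0,-158,54.5)),('side',(242.2,229.9),(0,-158,54.5)),('side',(219.1,232.2),(0,0,205))]
fit.obs=o
for cam in(('top','side'),('top',),('side',)):
    fit.obs=[q for q in o if q[0] in cam]
    f=least_squares(res,[575,106,0],loss='soft_l1',f_scale=.5,x_scale=[10,10,.1]);print(cam,f.x,np.degrees(f.x[2]),np.abs(f.fun).mean())
E
python3 fit2.py; python3 -c "
from h import *
st();go((502,-322,1.5,126.6))"
```

```text
('top', 'side') [572.89 105.45   0.04] 2.1561449522738796 0.6720689004059134
('top',) [572.91 104.62   0.03] 1.4584907083678753 0.38904584982497187
('side',) [571.84 107.86   0.06] 3.4062358915324227 0.8082394128531641
10.9 [ 502.4 -320.1    6.6] [180.    0.  126.3] [-0.2 -0.7  0.9] 0.497 0.0 [-0.57  0.6   1.84  0.    0.71 -1.2 ]
shift [-0.006 -0.007  0.026] turn [ 0.     0.    -0.007]
```

step_arm(moves=[[[0, 0, 0], [0, 0, 0.028], 0], [[0, 0, 0], [0, 0, 0.028], 0], [[0, 0, 0], [0, 0, 0.028], -1], [[0, 0, 0], [0, 0, 0.028], -1], [[0, 0, 0], [0, 0, 0.028], -1], [[0, 0, 0], [0, 0, 0.028], -1], [[0, 0, 0], [0, 0, 0.028], -1], [[0, 0, 0], [0, 0, 0.028], -1]], squeeze=50)

```text
clock: 11.7
eef_pos: [502.4, -320.1, 1.2]
tcp_rot: [3.141, 0.001, 2.204]
contact_force: [-1.0, 1.3, 6.3]
opening: 0.232
grasp_force: 49.3
```

step_arm(moves=[[[0, 0, 0], [0, 0, -0.05], -1], [[0, 0, 0], [0, 0, -0.15], -1], [[0, 0, 0], [0, 0, -0.3], -1], [[0, 0, 0], [0, 0, -0.45], -1], [[0, 0, 0], [0, 0, -0.5], -1], [[0, 0, 0], [0, 0, -0.5], -1]])

```text
clock: 12.3
eef_pos: [503.0, -320.5, 102.2]
tcp_rot: [3.141, 0.003, 2.204]
contact_force: [0.7, -0.4, -1.9]
opening: 0.232
grasp_force: 49.4
```

```bash
python3 -c "
from h import *
st();go((578.4,-60,100,92.2),(578.4,-38.4,80,92.2))"
```

```text
12.3 [ 503.  -320.5  102.2] [179.9   0.2 126.3] [ 0.7 -0.4 -1.9] 0.232 49.4 [-0.57  0.46  1.8  -0.    0.88 -1.2 ]
shift [0.827 1.075 0.01 ] turn [0.002 0.003 0.758]
shift [0.914 1.139 0.11 ] turn [0.002 0.003 0.758]
```

step_arm(moves=[[[0, 0, 0.08], [0.08, 0.1, 0], -1], [[0, 0, 0.18], [0.2, 0.25, 0], -1], [[0, 0, 0.3], [0.33, 0.42, 0], -1], [[0, 0, 0.42], [0.46, 0.6, 0], -1], [[0, 0, 0.54], [0.6, 0.75, 0], -1], [[0, 0, 0.66], [0.7, 0.9, 0], -1], [[0, 0, 0.76], [0.78, 0.98, 0], -1], [[0, 0, 0.76], [0.8, 1, 0], -1]])

```text
clock: 13.1
eef_pos: [567.9, -70.1, 98.9]
tcp_rot: [-3.139, -0.001, 1.608]
contact_force: [0.7, -0.7, -2.6]
opening: 0.235
grasp_force: 49.4
```

step_arm(moves=[[[0, 0, 0], [0, 0, 0], -1]])

```text
clock: 13.2
eef_pos: [567.8, -71.9, 99.3]
tcp_rot: [-3.139, -0.0, 1.611]
contact_force: [-0.7, -0.3, -1.9]
opening: 0.232
grasp_force: 49.4
```

```bash
python3 -c "
from h import *
st()
save('side','s4.png',(185,185,120,90),6.5)
go((578.4,-38.4,70,92.2),(578.0,-26,62,92.2))
for n in('side','top'):
  imaging.grab_frame(n)
  for k in ('blank','blank_end'):
    for m in imaging.mark_of(n,k)[:4]: print(n,k,m['conf'],m['xy'],at_z(n,m['xy'],101))"
```

```text
13.2 [567.8 -71.9  99.3] [-179.9   -0.    92.3] [-0.7 -0.3 -1.9] 0.232 49.4 [-0.13  0.43  1.85 -0.    0.86 -0.17]
shift [0.17  0.06  0.148] turn [-0.002  0.     0.001]
shift [0.232 0.06  0.188] turn [-0.002  0.     0.001]
side blank 0.73 [188.2, 214.1] [768.076  44.561 101.   ]
side blank 0.65 [315.7, 170.3] [ 468.089 -435.556  101.   ]
side blank 0.62 [248.5, 219.7] [562.694 -57.821 101.   ]
side blank 0.19 [226.8, 247.8] [558.389  88.813 101.   ]
side blank_end 0.72 [203.4, 233.4] [665.142  84.287 101.   ]
side blank_end 0.64 [232.8, 237.0] [567.036  39.113 101.   ]
side blank_end 0.6 [307.1, 159.2] [ 530.263 -477.415  101.   ]
top blank 0.74 [190.7, 202.2] [566.005  99.665 101.   ]
top blank 0.68 [344.0, 231.2] [ 485.587 -502.119  101.   ]
top blank 0.61 [399.4, 267.8] [ 359.43 -710.52  101.  ]
top blank 0.56 [226.6, 152.9] [776.411 -25.848 101.   ]
top blank_end 0.78 [381.7, 245.7] [ 438.329 -645.895  101.   ]
top blank_end 0.72 [210.5, 206.6] [552.839  20.779 101.   ]
top blank_end 0.6 [355.9, 212.5] [ 561.38  -548.094  101.   ]
top blank_end 0.54 [212.5, 169.1] [705.328  25.485 101.   ]
```

View pics/s4.png

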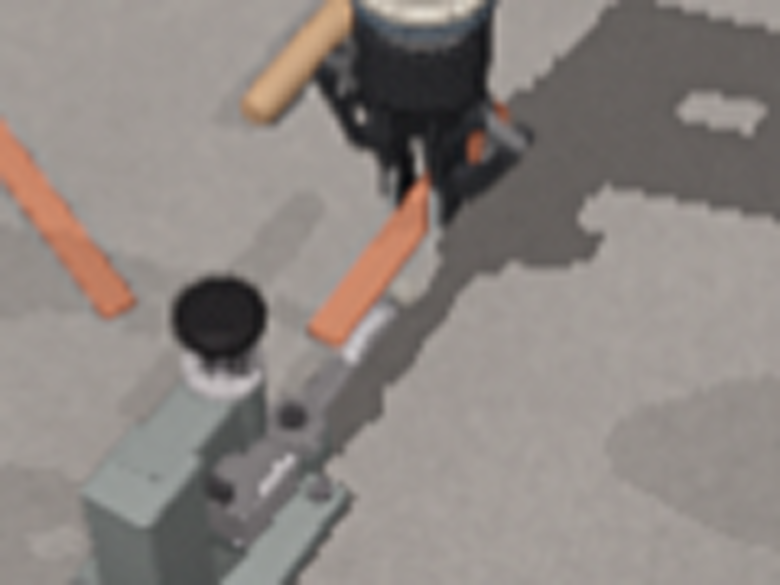

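step_arm(moves=[[[0, 0, 0], [0.04, 0.03, 0], -1], [[0, 0, 0], [0.09, 0.06, 0.03], -1], [[0, 0, 0], [0.14, 0.06, 0.07], -1], [[0, 0, 0], [0.17, 0.06, 0.12], -1], [[0, 0, 0], [0.17, 0.06, 0.16], -1], [[0, 0, 0], [0.17, 0.06, 0.18], -1], [[0, 0, 0], [0.17, 0.06, 0.18], -1]])

```text
clock: 14.25
eef_pos: [578.7, -38.2, 63.7]
tcp_rot: [-3.14, -0.0, 1.608]
contact_force: [0.3, -0.9, -2.2]
opening: 0.233
grasp_force: 49.4
```

```bash
python3 -c "
from h import *
st();
for d in (120,105,100,96,93): go((572.9+.0384*d,105.5-.9993*d,58.5,92.2))
imaging.grab_frame('side');imaging.grab_frame('top')
for n in('side','top'):
    for m in imaging.mark_of(n,'blank_end')[:4]: print(n,m['conf'],m['xy'],at_z(n,m['xy'],62))"
```

```text
14.25 [578.7 -38.2  63.7] [-179.9   -0.    92.1] [ 0.3 -0.9 -2.2] 0.233 49.4 [-0.07  0.49  1.85 -0.    0.8  -0.11]
shift [ 0.119 -0.002  0.026] turn [-0.002 -0.    -0.002]
shift [ 0.194 -0.002  0.026] turn [-0.002 -0.    -0.002]
shift [ 0.219 -0.002  0.026] turn [-0.002 -0.    -0.002]
shift [ 0.239 -0.002  0.026] turn [-0.002 -0.    -0.002]
shift [ 0.254 -0.002  0.026] turn [-0.002 -0.    -0.002]
side 0.72 [227.6, 250.3] [566.068  75.594  62.   ]
side 0.64 [205.3, 231.6] [684.346  53.087  62.   ]
top 0.87 [384.4, 242.8] [ 453.839 -669.574   62.   ]
top 0.57 [355.9, 214.2] [ 561.404 -558.297   62.   ]
```

step_arm(moves=[[[0, 0, 0], [0.04, 0, 0], -1], [[0, 0, 0], [0.08, 0, 0.01], -1], [[0, 0, 0], [0.12, 0, 0.015], -1], [[0, 0, 0], [0.16, 0, 0.02], -1], [[0, 0, 0], [0.19, 0, 0.022], -1], [[0, 0, 0], [0.2, 0, 0.022], -1], [[0, 0, 0], [0.2, 0, 0.022], -1]])

```text
clock: 15.15
eef_pos: [577.9, 2.2, 60.3]
tcp_rot: [-3.142, 0.0, 1.608]
contact_force: [-0.7, -0.3, -1.6]
opening: 0.229
grasp_force: 49.4
```

step_arm(moves=[[[0, 0, 0], [0.01, 0, 0], -1], [[0, 0, 0], [0.02, 0, 0], -1], [[0, 0, 0], [0.03, 0, 0], -1], [[0, 0, 0], [0.03, 0, 0], -1]])

```text
clock: 15.55
eef_pos: [577.7, 7.9, 60.3]
tcp_rot: [3.142, -0.0, 1.607]
contact_force: [-0.1, -0.1, -2.2]
opening: 0.237
grasp_force: 49.4
```

step_arm(moves=[[[0, 0, 0], [0.01, 0, 0.005], -1], [[0, 0, 0], [0.02, 0, 0.01], -1], [[0, 0, 0], [0.02, 0, 0.01], -1]])

```text
clock: 15.85
eef_pos: [577.4, 12.0, 58.1]
tcp_rot: [-3.141, -0.0, 1.607]
contact_force: [0.3, 0.6, -2.6]
opening: 0.232
grasp_force: 49.4
```

step_arm(moves=[[[0, 0, 0], [0.01, 0, 0], -1], [[0, 0, 0], [0.015, 0, 0], -1], [[0, 0, 0], [0.015, 0, 0], -1]])

```text
clock: 16.15
eef_pos: [577.5, 14.9, 58.3]
tcp_rot: [3.142, -0.0, 1.608]
contact_force: [-0.1, -0.3, -2.4]
opening: 0.235
grasp_force: 49.4
```

step_arm(moves=[[[0, 0, 0], [0.005, 0, 0], -1], [[0, 0, 0], [0.01, 0, 0], -1], [[0, 0, 0], [0.01, 0, 0], -1]])

```text
clock: 16.45
eef_pos: [577.4, 15.5, 58.3]
tcp_rot: [-3.141, 0.002, 1.608]
contact_force: [0.6, -8.1, -1.7]
opening: 0.23
grasp_force: 49.4
```

step_arm(moves=[[[0, 0, 0], [0.005, 0, 0], -1], [[0, 0, 0], [0.01, 0, 0], -1], [[0, 0, 0], [0.01, 0, 0], -1]])

```text
clock: 16.75
eef_pos: [577.4, 15.7, 58.3]
tcp_rot: [-3.141, 0.004, 1.609]
contact_force: [-0.2, -19.7, -2.5]
opening: 0.234
grasp_force: 49.5
```

Run:
```python
from h import *
st()
S=imaging.grab_frame('side');T=imaging.grab_frame('top')
p=(572.9,105.5,np.radians(2.2))
import fit
def draw(n,im,x,y,w,h,W_,H_):
    c=cv2.resize(im[y:y+h,x:x+w,::-1],(W_,H_),interpolation=cv2.INTER_CUBIC);k=W_/w
    for L,col in ((([-12,15,55],[12,15,55],[12,15,67],[-12,15,67]),(0,255,255)),(([-25,-25,55],[25,-25,55],[25,25,55],[-25,25,55]),(255,255,0))):
        q=np.array([proj(n,fit.W(p,P))[0] for P in L]); q=((q-[x,y]+.5)*k).astype(np.int32); cv2.polylines(c,[q],True,col,1,cv2.LINE_AA)
    return c
cv2.imwrite('pics/m5.png',np.hstack([draw('side',S,200,215,60,60,400,400),draw('top',T,170,175,60,60,400,400)]))
for n in('side','top'):
    for m in imaging.mark_of(n,'blank_end')[:4]: print(n,m['conf'],m['xy'],at_z(n,m['xy'],57))
```

```text
16.75 [577.4  15.7  58.3] [-180.     0.2   92.2] [ -0.2 -19.7  -2.5] 0.234 49.5 [ 0.03  0.5   1.86 -0.01  0.78 -0.01]
side 0.7 [204.1, 233.7] [684.76  60.65  57.  ]
side 0.6 [218.2, 261.3] [569.37 129.36  57.  ]
top 0.78 [354.1, 210.0] [ 579.   -552.42   57.  ]
top 0.66 [382.7, 243.4] [ 451.59 -664.55   57.  ]
top 0.65 [212.3, 173.0] [700.93  31.19  57.  ]
```

View pics/m5.png

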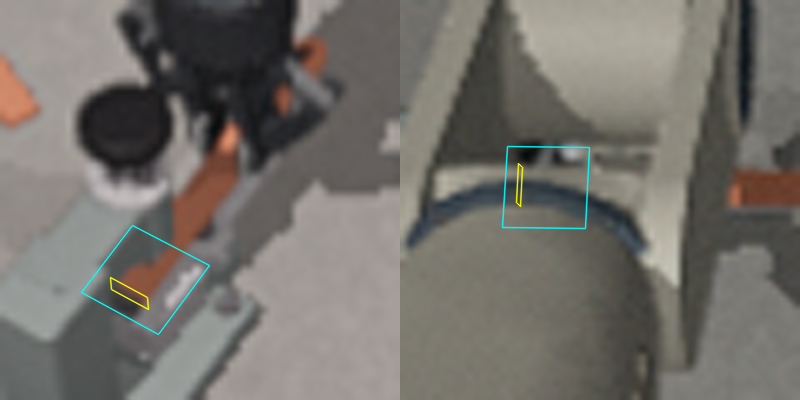

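The blank is butted: its end shows at about (221,256) in the side picture and the contact force is 20 N. Before lowering it I'll check the sideways centring using colour-blob centroids from the unobstructed frames.

Run:
```python
from h import *
np.set_printoptions(suppress=True,precision=1)
T=np.load('T.npy');S=np.load('S.npy')
for n,im,k,rl in(('top',T,(184.5,194.5),(230.6,203.6)),('side',S,(218.5,233),(243.8,227.3))):
    g=im.astype(int).max(2)
    for nm,mask,c,zs in(('knob',g<45,k,(197,)),('roller',im.astype(int).min(2)>175,rl,(52,))):
        nl,lab,stt,ce=cv2.connectedComponentsWithStats(mask.astype(np.uint8))
        j=np.argmin([1e9]+[np.hypot(*(ce[i]-c)) if stt[i][4]>5 else 1e9 for i in range(1,nl)])
        ys,xs=np.nonzero(lab==j); (cx,cy),rr=cv2.minEnclosingCircle(np.c_[xs,ys].astype(np.float32))
        print(n,nm,ce[j],stt[j],(cx,cy,rr),[at_z(n,ce[j],z)[:2] for z in zs],at_z(n,(stt[j][0]+stt[j][2]/2-.5,stt[j][1]+stt[j][3]/2-.5),zs[0])[:2])
```

```text
top knob [184.6 194.8] [179 189  13  13 125] (184.5, 195.0, 6.500100135803223) [array([575.1, 106.1])] [574.3 104.4]
top roller [230.2 203.1] [229 200   3   8  13] (230.5, 203.5, 3.5356338024139404) [array([580.2, -51.1])] [578.4 -50.3]
side knob [218.4 233.4] [212 228  14  12 116] (218.46153259277344, 233.0, 6.538556098937988) [array([574. , 107.9])] [573.7 108.1]
side roller [243.8 227.5] [239 225  10   6  35] (243.5, 227.5, 4.743516445159912) [array([578.1, -48.6])] [578.8 -47.8]
```

step_arm(moves=[[[0, 0, 0], [-0.005, 0, 0.005], -1], [[0, 0, 0], [-0.005, 0, 0.01], -1], [[0, 0, 0], [-0.005, 0, 0.012], -1], [[0, 0, 0], [-0.005, 0, 0.012], -1]])

```text
clock: 17.35
eef_pos: [577.5, 15.6, 56.6]
tcp_rot: [3.141, 0.003, 1.608]
contact_force: [-2.2, -14.1, 5.9]
opening: 0.231
grasp_force: 50.3
```

step_arm(moves=[[[0, 0, 0], [-0.003, 0, 0], -0.4], [[0, 0, 0], [-0.003, 0, 0], -0.2], [[0, 0, 0], [-0.003, 0, 0], 0], [[0, 0, 0], [-0.003, 0, 0], 0], [[0, 0, 0], [-0.003, 0, 0], 0]])

```text
clock: 17.85
eef_pos: [577.4, 17.4, 55.9]
tcp_rot: [3.142, -0.0, 1.608]
contact_force: [0.2, 0.1, 0.4]
opening: 0.504
grasp_force: 0.0
```

step_arm(moves=[[[0, 0, 0], [-0.003, 0, -0.05], 0], [[0, 0, 0], [-0.003, 0, -0.15], 0], [[0, 0, 0], [-0.05, 0, -0.35], 0], [[0, 0, 0], [-0.15, 0, -0.6], 0], [[0, 0, 0], [-0.3, 0, -0.8], 0], [[0, 0, 0], [-0.55, 0, -1], 0], [[0, 0, 0], [-0.8, 0, -1], 0], [[0, 0, 0], [-1, 0, -1], -1]])

```text
clock: 18.65
eef_pos: [585.4, -179.9, 259.1]
tcp_rot: [3.137, 0.001, 1.608]
contact_force: [-0.3, -0.1, 0.7]
opening: 0.34
grasp_force: 0.0
```

Run:
```python
from h import *
st()
S=imaging.grab_frame('side');T=imaging.grab_frame('top')
for n in('side','top'):
    for m in imaging.mark_of(n,'blank')[:4]: print(n,m['conf'],m['xy'],at_z(n,m['xy'],55))
c=lambda im,x,y:cv2.resize(im[y:y+60,x:x+60,::-1],(400,400),interpolation=cv2.INTER_CUBIC)
cv2.imwrite('pics/m6.png',np.hstack([c(S,205,210),c(T,180,170)]))
for n,im,b in(('side',S,(205,205,60,70)),('top',T,(185,185,70,40))):
    f=im.astype(float); mask=((f[...,0]>1.5*f[...,2])&(f[...,0]>60)).astype(np.uint8)
    q=np.zeros_like(mask);x,y,w,h=b;q[y:y+h,x:x+w]=mask[y:y+h,x:x+w]
    nl,lab,stt,ce=cv2.connectedComponentsWithStats(q);i=1+np.argmax(stt[1:,4]);ys,xs=np.nonzero(lab==i)
    W=np.array([at_z(n,(x,y),61)[:2] for x,y in zip(xs,ys)]);w,v=np.linalg.eigh(np.cov(W.T));print(n,stt[i],cv2.minAreaRect(W.astype(np.float32)),W.mean(0),np.degrees(np.arctan2(v[1,1],v[0,1])))
```

```text
18.65 [ 585.4 -179.9  259.1] [1.797e+02 1.000e-01 9.220e+01] [-0.3 -0.1  0.7] 0.34 0.0 [-0.3   0.31  1.64  0.    1.19 -0.34]
side 0.57 [190.4, 214.2] [788.49275586  14.18121345  55.        ]
side 0.54 [232.8, 240.3] [578.15090582  25.22433699  55.        ]
side 0.51 [318.8, 170.2] [ 472.2876227  -489.80782448   55.        ]
top 0.84 [396.7, 266.1] [ 366.93134103 -717.60156905   55.        ]
top 0.55 [342.3, 233.3] [ 482.54191236 -505.96814813   55.        ]
top 0.53 [213.4, 202.5] [578.20874217  16.84499852  55.        ]
top 0.5 [224.6, 155.2] [781.04171263 -13.40008439  55.        ]
side [218 221  31  40 241] ((576.0559692382812, 23.056732177734375), (24.060293197631836, 197.6520233154297), 2.1600027084350586) [575.13526161  18.82623628] 93.65193515346851
top [192 200  28   6 149] ((575.3558349609375, 47.62759780883789), (20.54861831665039, 108.30929565429688), 3.2015256881713867) [575.43368661  44.43203453] 93.8170409726805
```

View pics/m6.png

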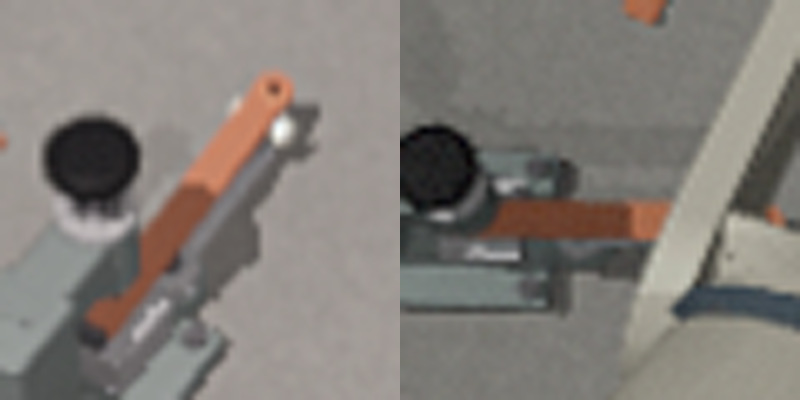

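The blank lies across the anvil and the roller, and the gripper is clear. In the side crop its hole is at about (246,223) in the full picture. It looks centred on the anvil. Next is the knob.

```bash
python3 -c "
from h import *
st();go((574.3,106.5,235,92.2))"
```

```text
18.85 [ 584.2 -179.4  256.2] [180.  -0.  92.] [-0.9  0.9 -0.1] 0.008 0.0 [-0.3   0.31  1.64  0.    1.19 -0.33]
shift [ 1.43  -0.001  0.106] turn [ 0.    -0.    -0.005]
```

step_arm(moves=[[[0, 0, 0], [0.2, 0, 0], -1], [[0, 0, 0], [0.4, 0, 0], -1], [[0, 0, 0], [0.6, 0, 0], -1], [[0, 0, 0], [0.8, 0, 0], -1], [[0, 0, 0], [1, 0, 0], -1], [[0, 0, 0], [1, 0, 0], -1]])

```text
clock: 19.45
eef_pos: [576.2, 27.1, 255.9]
tcp_rot: [-3.141, -0.002, 1.612]
contact_force: [-0.5, -0.5, -0.3]
opening: 0.0
grasp_force: 0.0
```

step_arm(moves=[[[0, 0, 0], [0.15, 0, 0], -1], [[0, 0, 0], [0.3, 0, 0], -1], [[0, 0, 0], [0.43, 0, 0.05], -1], [[0, 0, 0], [0.43, 0, 0.12], -1], [[0, 0, 0], [0.43, 0, 0.18], -1], [[0, 0, 0], [0.43, 0, 0.2], -1], [[0, 0, 0], [0.43, 0, 0.2], -1]])

```text
clock: 20.15
eef_pos: [573.5, 106.7, 214.8]
tcp_rot: [-3.14, 0.0, 1.607]
contact_force: [-0.9, 0.2, 0.0]
opening: 0.002
grasp_force: 0.0
```

```bash
python3 -c "
from h import *
st();go((574.3,106.5,206,92.2))"
```

```text
20.15 [573.5 106.7 214.8] [-179.9    0.    92.1] [-0.9  0.2  0. ] 0.002 0.0 [ 0.18  0.31  1.74 -0.    1.1   0.15]
shift [-0.001  0.004  0.044] turn [-0.002  0.001 -0.003]
```

Descend in steps: 10 mm to contact, then 16 mm more, watching the force.

step_arm(moves=[[[0, 0, 0], [0, 0, 0.02], -1], [[0, 0, 0], [0, 0, 0.04], -1], [[0, 0, 0], [0, 0, 0.06], -1], [[0, 0, 0], [0, 0, 0.08], -1], [[0, 0, 0], [0, 0, 0.1], -1], [[0, 0, 0], [0, 0, 0.11], -1], [[0, 0, 0], [0, 0, 0.11], -1]])

```text
clock: 20.85
eef_pos: [574.4, 107.2, 194.0]
tcp_rot: [3.141, 0.001, 1.607]
contact_force: [-0.9, -2.7, 6.9]
opening: -0.004
grasp_force: 3.5
```

step_arm(moves=[[[0, 0, 0], [0, 0, 0.01], -1], [[0, 0, 0], [0, 0, 0.02], -1], [[0, 0, 0], [0, 0, 0.02], -1], [[0, 0, 0], [0, 0, 0.02], -1]])

```text
clock: 21.25
eef_pos: [574.4, 107.2, 190.4]
tcp_rot: [3.141, 0.0, 1.607]
contact_force: [-0.9, -2.8, 7.6]
opening: 0.0
grasp_force: 4.2
```

step_arm(moves=[[[0, 0, 0], [0, 0, 0.01], -1], [[0, 0, 0], [0, 0, 0.015], -1], [[0, 0, 0], [0, 0, 0.015], -1]])

```text
clock: 21.55
eef_pos: [574.5, 107.2, 189.0]
tcp_rot: [3.14, 0.0, 1.607]
contact_force: [-7.6, -3.2, 22.0]
opening: -0.004
grasp_force: 10.9
```

step_arm(moves=[[[0, 0, 0], [0, 0, 0.005], -1], [[0, 0, 0], [0, 0, 0.01], -1], [[0, 0, 0], [0, 0, 0.01], -1]])

```text
clock: 21.85
eef_pos: [574.6, 107.2, 188.8]
tcp_rot: [3.139, 0.0, 1.607]
contact_force: [-13.4, -4.9, 38.6]
opening: 0.002
grasp_force: 18.9
```

The plunger is on its stop: the knob top is at 189 mm and the force rises stiffly to 39 N. Now I'll raise straight up and move clear.

step_arm(moves=[[[0, 0, 0], [0, 0, -0.02], -1], [[0, 0, 0], [0, 0, -0.06], -1], [[0, 0, 0], [0, 0, -0.12], -1], [[0, 0, 0], [0, 0, -0.3], -1], [[0, 0, 0], [0, 0, -0.5], -1], [[0, 0, 0], [-0.2, 0, -0.5], -1], [[0, 0, 0], [-0.5, 0, -0.5], -1], [[0, 0, 0], [-0.8, 0, -0.5], -1]])

```text
clock: 22.65
eef_pos: [579.1, -33.3, 285.2]
tcp_rot: [3.141, -0.0, 1.609]
contact_force: [0.8, -0.1, -0.2]
opening: -0.0
grasp_force: 0.0
```

step_arm(moves=[[[0, 0, 0], [-0.25, 0, 0], -1], [[0, 0, 0], [-0.5, 0, 0], -1], [[0, 0, 0], [-0.75, 0, 0], -1], [[0, 0, 0], [-1, 0, 0], -1], [[0, 0, 0], [-1, 0, 0], -1], [[0, 0, 0], [-1, 0, 0], -1]])

```text
clock: 23.25
eef_pos: [586.1, -233.2, 284.2]
tcp_rot: [-3.141, -0.001, 1.605]
contact_force: [-0.8, -0.2, -0.0]
opening: 0.003
grasp_force: 0.0
```

Run:
```python
from h import *
st()
S=imaging.grab_frame('side');T=imaging.grab_frame('top')
c=lambda im,x,y:cv2.resize(im[y:y+60,x:x+80,::-1],(400,300),interpolation=cv2.INTER_CUBIC)
cv2.imwrite('pics/m7.png',np.hstack([c(S,190,210),c(T,165,165)]))
```

```text
23.25 [ 586.1 -233.2  284.2] [-1.8e+02 -1.0e-01  9.2e+01] [-0.8 -0.2 -0. ] 0.003 0.0 [-0.38  0.32  1.56  0.    1.26 -0.42]
```

View pics/m7.png

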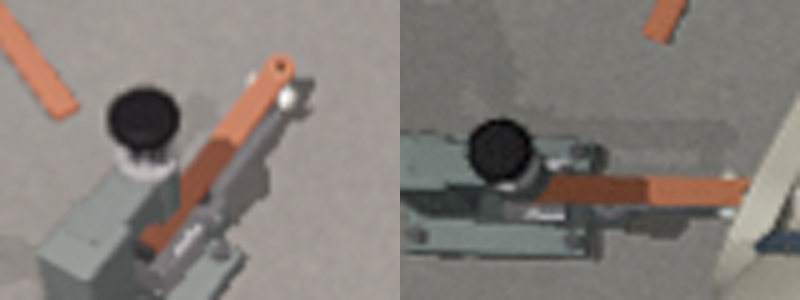

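The knob is back up at about (218,234) in the side picture. The blank is still butted and lies centred on the roller, with roller showing on both sides of it.

```bash
python3 -c "
from rig import r
print(r.sign_off())"
```

```text
the job is handed in; nothing more can be done
None
```

I handed the job in at about 23 s: the rest is out against its stop, the blank lies butted and centred under the die to within about 1 mm by camera, and the plunger was pressed to its stop (39 N) and sprang back; the struck mark was not visible to check, and the bowl, mug and hammer were never approached.

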